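# Lock a tube cassette into the bench reader

### The job

Set the white tube cassette with the orange caps fully down in the tube reader's pocket, slide the clear hood shut over it until it stops, then press the red catch on the hood until it snaps down and stays down. The hood and catch are delicate: never push on them with more than about 20 N, so feel for the catch and stop as soon as it has snapped. Leave the blue cassette and everything else on the bench where they are.

Things in the scene. Friction and masses are not known exactly. Their poses are not given: they have to be found in the camera images.
- cassette: Loose white tube cassette, about 160 g (to 35 % more or less). Origin: centre of its underside, z up. Base block 40 (x) x 72 (y) x 36 high; from the middle of its top rises a grip fin 14 thick (x) x 26 (y) x 40 high, top 76 above the underside, to be gripped across its 14 mm. Four orange tube caps, 14 dia and 10 high, stand on the base at x +-11, y +-26. Either way round fits the pocket.
- cassette_fin (a point): Centre of the top of the white cassette's fin, 76 mm above its underside.
- reader: White bench tube reader with a blue foot band, fixed to the bench, 150 (x) x 250 (y) x 60 high. Origin: at bench level under the centre of its pocket; its deck reaches from y = -65 to +185 and x = -75 to +75. The long side of the pocket lies along y. The hood's side walls run along x = +-47 from the deck to the roof.
- pocket (a point): Centre of the floor of the reader's rectangular pocket, axes as the reader's. Pocket 43 (x) x 75 (y), 32 deep from the deck, mouth chamfered 3 mm; the floor is 28 above the bench. The seated cassette's underside lies on this point and its fin stands 44 above the deck.
- hood (a joint): Travel in m of the clear sliding hood along the reader's -y: 0 to 0.015 at the start (pocket free), 0.120 shut at a rigid stop. Friction about 2.5 N; it stays where left. Hood 98 (x) x 90 (y), open at its y ends; roof top 57 above the deck. Shut, its middle is over the pocket and block_top 5 mm from the pocket's centre towards +y. A cassette not fully down blocks it.
- block_top (a point): Centre of the top of the grey block on the hood's roof, 141 above the bench; moves with the hood, axes as the reader's. Block 40 (x) x 36 (y) x 24 high: push its +y side. The red catch, 22 dia, is centred above in a silver collar, 33 dia, screwed to a height that is not measured: the catch's top, when up, is 14 to 30 above this point, the collar's top 12 below the catch's.
- catch (a joint): Depth in m of the latch under the red push cap on the hood's block: 0 up, 0.004 snapped down; it never rests between. Pressed straight down, the sprung cap resists with 2 N at first and 10 N after 3.2 mm; there the latch snaps 4 mm down by itself, the force drops to about 2 N and the cap stays 4 mm lower. Let go before that, all springs back. Pressed 7.8 mm in all, it meets a rigid stop.
- spare: Loose cassette of the same shape, blue with green caps; leave it. Origin: centre of its underside.
- reagent: Loose amber jar, 68 dia, 150 high; leave it. Origin: centre of its underside.
- buffer: Loose clear bottle with a blue cap, 60 dia, 150 high; leave it. Origin: centre of its underside.
- beaker: Loose glass beaker, 70 dia, 80 high; leave it. Origin: centre of its underside.
- tipbox: Loose yellow pipette tip box, 80 x 120 x 50 high; leave it. Origin: centre of its underside.
- marker: Loose black marker pen lying flat, 12 dia, about 130 long; leave it. Origin: under its middle.
- tuberack: Loose green tube rack with glass tubes, 90 x 200, 85 high; leave it. Origin: centre of its underside.
Mind the look-alikes: they are no part of the job. There is more than one size of the cassette; the one meant has the size given above.

How it is judged:
On the way, in this order (a step that is already met when the one before it is completed fails the run):
1. the white cassette is fully down in the pocket and let go (horizontal distance between cassette and pocket below 0.005 m and z of cassette in the frame of pocket below 0.003 m and angle between cassette's own z axis and vertical below 0.08 rad and contact force between cassette and the fingers below 0.2 N), for 0.2 s.
2. the hood is slid shut, the catch still up (value of joint hood above 0.116 m and value of joint catch below 0.001 m), for 0.2 s.
3. the catch has snapped down (value of joint catch above 0.0035 m), for 0.2 s.
At the end, for the whole second after the job is handed in: The white cassette stands upright at rest in the pocket, its underside within 3 mm of the pocket's floor and 5 mm of its centre; the hood is shut to within 4 mm of its stop; the catch is snapped down (deeper than 3.5 of its 4 mm) and everything is let go (horizontal distance between cassette and pocket below 0.005 m and z of cassette in the frame of pocket below 0.003 m and angle between cassette's own z axis and vertical below 0.08 rad and value of joint hood above 0.116 m and value of joint catch above 0.0035 m and linear speed of cassette below 0.02 m/s); the robot touches nothing.
It fails at once if the robot pushes on the reader, its hood or its catch with more than 22 N (contact force between reader and the fingers above 22 N or contact force between reader and the arm above 22 N).
It fails at once if a bystander is shifted by more than 20 mm (distance of any of spare, reagent, buffer, beaker, tipbox, marker, tuberack from where it was at the start of the episode above 0.02 m).
It also fails if it takes over 72 s, if anything falls off the work surface, if the arm or the gripper's body presses on something with over 40 N, if the wrist force passes 120 N, or if a joint passes its speed limit or range.

### The arm

A 6-joint arm with a two-finger parallel gripper is mounted at the origin on the work surface. World frame = base frame: x ahead of the robot, y to its left, z up, the work surface at z = 0. Lengths are in m, angles in rad, forces in N, time in s.
With the tool pointing down it reaches from about 0.4 to 0.825 m from the base axis. Payload 7 kg.
Tool frame: the origin (TCP) lies at the very end of the fingers, on their centre line; the grasp point (between the pads) lies 19 mm behind it (bot.grip_point_offset is the distance from the TCP to the grasp point, in m); z points along the fingers, y is the line along which they close (so a half turn about z gives the same grasp; the last joint's range is limited). The gripper opens to 88 mm and grips with 3 to 60 N. Pads are 19 mm wide; open, the fingers measure 130 mm over their backs; the gripper's body (78 mm by 193 mm) begins 47 mm behind the grasp point.
Start: joints at [-0.876, 0.359, 0.012, 0, -1.224, -0.288], TCP at [0.267, -0.62, 0.227] pointing down, gripper open.
Joint ranges: [-3.07, 3.07], [-1.43, 2.12], [-1.02, 1.25], [-3.03, 1.67], [-3.05, -0], [-3.03, 3.03]. Speed limits (rad/s): [2.39, 2.39, 3.01, 3.14, 3.14, 3.14].

### API

Orientations are given as a rotation vector (axis times angle).
In Python, from rig import bot, effector, kin, capture, camera_model, order gives the robot as it stands. Calls block until the motion is done:
- bot.move_to(position, orientation): joint-space move of the TCP to a pose.
- bot.move_straight(position, speed=0.15, attitude=None, contact_N=None): straight line of the TCP; attitude=None keeps the orientation; speed is the mean speed in m/s. With contact_N (N) it stops when the force on the tool has changed by that much, and returns True; else False.
- bot.goto_joints(angles): joint-space move.
- effector.set_gripper(opening): opening from 0.0 (shut) to 1.0 (fully open); the grip force is fixed at half the most; returns when the fingers have stopped.
- bot.dwell(seconds).
- kin.solve_ik(position, orientation): joint angles nearest the present ones, or None.
- capture(name): name is "scene" or "top" or "wrist"; returns the picture (384x512x3 uint8, red, green, blue); there is no depth.
- camera_model(name): a dict with "camera_matrix" (3x3 intrinsics, pixels), "view" (4x4, takes a point from world to camera coordinates). Camera axes: x right, y up, looking along -z (the intrinsics and any distortion apply to the point x, -y, -z); pixel columns grow to the right and rows downward; lengths in m; the calibration is good to about 2 mm. A picture is of the moment at which its call begins: read the wrist's pose just before it. camera_model takes no time and is no camera call; for the wrist camera it gives the pose at the moment of the call.
A pose or a line that the arm cannot do raises bot.Unreachable and nothing moves.
- order.hand_in(): hands the job in; it is judged then, once.
Readings, each from a call of its own:
- bot.get_t(): time.
- bot.get_qpos(): joint angles.
- bot.get_qvel(): joint speeds.
- bot.get_joint_efforts(): joint torques, N m.
- bot.get_position(): TCP position.
- bot.get_tcp_rot(): TCP orientation.
- bot.get_force(): force on the tool from outside, world axes, zero at the start.
- bot.get_wrist_torque(): the same for the moment, N m.
- bot.get_grip_width(): opening from 0.0 (shut) to 1.0 (fully open).
- bot.get_finger_force(): force on a finger pad.
Only numpy, scipy, OpenCV 4.12 (cv2) and the standard library are available. Lean on these libraries where they do the work, as an engineer would, in place of code of your own. Each camera call takes 0.05 s, during which the arm holds its last target. There are 200 camera calls.

## Working session

There is one attempt and no reset: what is moved stays moved. The work goes in short steps, each a Python script; the robot and the scene stay as the last script left them, time stands still between calls to the robot, and variables do not carry over. Pictures are saved under pics/ and viewed, at most 10 in all, crops included, and the job is handed in when it is done.

```bash
mkdir -p pics; ls
python3 - <<'E'
from rig import bot,capture,camera_model
import cv2,numpy as np
for n in ["scene","top"]:
    cv2.imwrite(f"pics/{n}0.png",cv2.cvtColor(capture(n),cv2.COLOR_RGB2BGR))
    m=camera_model(n);print(n,{k:(np.round(v,4).tolist() if hasattr(v,'shape') else v) for k,v in m.items()})
print(bot.get_t(),bot.get_tcp_rot(),bot.grip_point_offset)
E
```

```text
pics
scene {'camera_matrix': [[352.2008, 0.0, 255.2617], [0.0, 352.2008, 198.8794], [0.0, 0.0, 1.0]], 'view': [[0.8437, 0.5367, -0.0128, -0.4406], [-0.3373, 0.5484, 0.7652, 0.1107], [0.4177, -0.6412, 0.6437, -1.5486], [0.0, 0.0, 0.0, 1.0]]}
top {'camera_matrix': [[350.6485, 0.0, 254.4739], [0.0, 350.6485, 193.7102], [0.0, 0.0, 1.0]], 'view': [[-0.0091, -0.9998, 0.0155, -0.0442], [0.9953, -0.0076, 0.0961, -0.5266], [-0.096, 0.0163, 0.9952, -1.0644], [0.0, 0.0, 0.0, 1.0]]}
0.1 [ 6.34278839e-01 -3.07643310e+00 -2.24013465e-03] 0.0188
```

View pics/scene0.png

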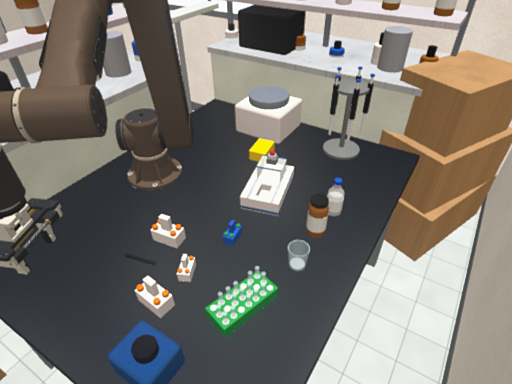

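View pics/top0.png

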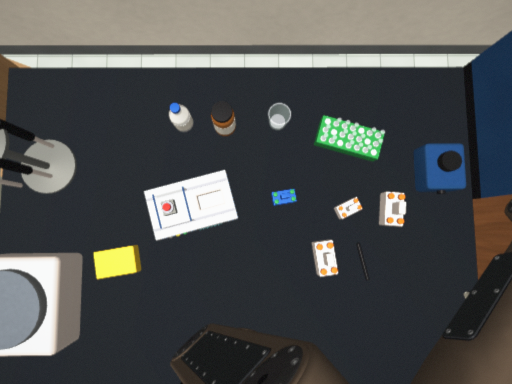

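The three white look-alikes are at top-view pixels (349,208), (393,209) and (325,258). The blue spare is at (284,197). The reader's pocket is around (210,200) and the red catch is at (167,208). I'll measure cap spacing to choose, since the right cassette has 22 x 52 mm.

```bash
cat > h.py <<'E'
from rig import bot,effector,kin,capture,camera_model,order
import cv2,numpy as np
from scipy.spatial.transform import Rotation as R
def shot(n):
    m=camera_model(n); im=capture(n); return im,m
def ray(m,uv,z):
    K=np.array(m["camera_matrix"]);V=np.array(m["view"]);d=np.linalg.inv(K)@[uv[0],uv[1],1]
    d=V[:3,:3].T@(d*[1,-1,-1]); c=-V[:3,:3].T@V[:3,3]
    return c+d*(z-c[2])/d[2]
def proj(m,p):
    q=np.array(m["view"])[:3]@np.r_[p,1]; q=np.array(m["camera_matrix"])@(q*[1,-1,-1]); return q[:2]/q[2]
def blobs(mask,amin=8):
    n,l,s,c=cv2.connectedComponentsWithStats(mask.astype(np.uint8))
    return [(c[i],s[i,4],l==i) for i in range(1,n) if s[i,4]>=amin]
def hsv(im): return cv2.cvtColor(im,cv2.COLOR_RGB2HSV)
def orange(im): h=hsv(im); return (h[...,0]>=5)&(h[...,0]<20)&(h[...,1]>150)&(h[...,2]>120)
def red(im): h=hsv(im); return ((h[...,0]<5)|(h[...,0]>172))&(h[...,1]>150)&(h[...,2]>90)
def white(im): h=hsv(im); return (h[...,1]<50)&(h[...,2]>140)
def down(yaw): # tool z down, tool y axis at world angle yaw
    y=np.array([np.cos(yaw),np.sin(yaw),0]);z=np.array([0,0,-1.]);return R.from_matrix(np.c_[np.cross(y,z),y,z]).as_rotvec()
def save(im,f): cv2.imwrite("pics/"+f,cv2.cvtColor(im,cv2.COLOR_RGB2BGR))
E
python3 - <<'E'
from h import *
im,m=shot("top")
for c,a,_ in blobs(orange(im),4): print("or",c.round(1),a,ray(m,c,.046).round(4))
for c,a,_ in blobs(red(im),4): print("red",c.round(1),a,ray(m,c,.163).round(4))
for c,a,k in blobs(white(im),100):
    r=cv2.minAreaRect(np.argwhere(k)[:,::-1].astype(np.float32)); print("wh",c.round(1),a,[np.round(x,1) for x in r])
m2=camera_model("wrist");print(m2)
T=np.eye(4);T[:3,:3]=R.from_rotvec(bot.get_tcp_rot()).as_matrix();T[:3,3]=bot.get_position()
print((np.array(m2["view"])@T).round(4))
a=cv2.resize(im[170:290,130:420],None,fx=2.7,fy=2.7,interpolation=cv2.INTER_CUBIC);save(a,"crop1.png")
E
```

```text
or [221.8 122.1] 60 [0.7486 0.0511 0.046 ]
or [390.6 195.6] 23 [ 0.5153 -0.4659  0.046 ]
or [401.6 196.6] 28 [ 0.5119 -0.4996  0.046 ]
or [355.6 200.1] 11 [ 0.5023 -0.3576  0.046 ]
or [359.3 206.7] 11 [ 0.4819 -0.368   0.046 ]
or [340.3 208. ] 7 [ 0.4785 -0.3096  0.046 ]
or [344.  214.5] 8 [ 0.4586 -0.3203  0.046 ]
or [389.6 219.9] 25 [ 0.4409 -0.4592  0.046 ]
or [400.4 220.8] 30 [ 0.438  -0.4923  0.046 ]
or [329.8 245. ] 28 [ 0.3671 -0.2741  0.046 ]
or [319.3 246.6] 19 [ 0.3624 -0.2422  0.046 ]
or [323.3 271.3] 23 [ 0.2891 -0.2523  0.046 ]
or [334.1 269.8] 26 [ 0.2932 -0.285   0.046 ]
red [166.1 206.6] 36 [0.4798 0.1921 0.163 ]
wh [253.7  21.9] 22879 [array([255.5,  22. ]), array([511.,  44.]), np.float64(-0.0)]
wh [239.5  60.2] 6175 [array([240.5,  60.5]), array([ 13., 475.]), np.float64(90.0)]
wh [278.2 118.4] 248 [array([278.2, 114.7]), array([21.2, 24.7]), np.float64(45.0)]
wh [180.2 117.7] 323 [array([180.3, 117.6]), array([22.8, 19.7]), np.float64(63.4)]
wh [  1.8 142.7] 115 [array([  2.5, 143.5]), array([ 5., 27.]), np.float64(0.0)]
wh [ 50.8 166.9] 1738 [array([ 48.7, 166.4]
[... 469 characters left out ...]
trix': array([[336.44323457,   0.        , 254.22993669],
       [  0.        , 336.44323457, 187.63093027],
       [  0.        ,   0.        ,   1.        ]]), 'view': array([[-3.95648445e-01,  9.18401970e-01,  3.60601234e-04,
         6.75312132e-01],
       [-8.90414919e-01, -3.83495346e-01, -2.45137904e-01,
         3.01216987e-02],
       [-2.24996845e-01, -9.73095152e-02,  9.69488153e-01,
        -3.88345391e-01],
       [ 0.00000000e+00,  0.00000000e+00,  0.00000000e+00,
         1.00000000e+00]])}
[[ 0.000e+00  1.000e+00  1.000e-03  8.000e-04]
 [ 9.694e-01 -3.000e-04  2.453e-01 -2.530e-02]
 [ 2.453e-01  9.000e-04 -9.694e-01 -1.692e-01]
 [ 0.000e+00  0.000e+00  0.000e+00  1.000e+00]]
```

View pics/crop1.png

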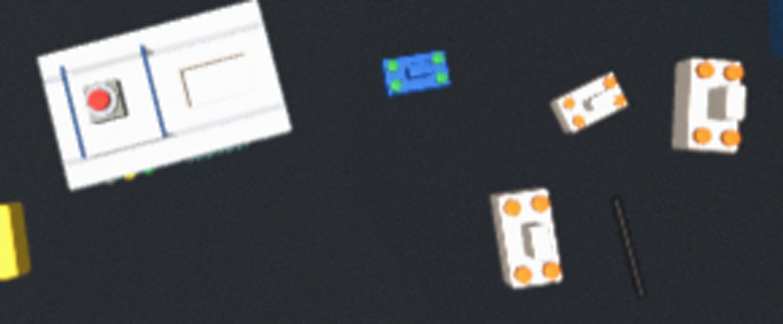

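The cassette at (349,208) has a cap spacing of 53.6 x 22.8 mm, which matches 52 x 22. The other two are about 74 x 33. My target is at about (0.480, -0.339), and the crop agrees. Next is a close look at it and at the reader with the wrist camera.

Run:
```python
from h import *
for yaw in (26.4,206.4):
    print(yaw,[None if (q:=kin.solve_ik(p,down(np.radians(yaw)-d))) is None else q.round(2) for p,d in (([.48,-.339,.2],0),([.49,.06,.3],.2),([.48,.2,.2],.2),([.45,.25,.3],.2))])
yaw=np.radians(26.4)
cand=[y for y in (yaw,yaw+np.pi) if kin.solve_ik([.48,-.339,.2],down(y)) is not None]
y=min(cand,key=lambda y:abs(kin.solve_ik([.48,-.339,.2],down(y))[5])); print("use",np.degrees(y))
bot.move_to([.48,-.339,.2],down(y)); bot.dwell(.3)
im,m=shot("wrist"); save(im,"w_cas.png")
for c,a,_ in blobs(orange(im),60): print("or",c.round(1),a,ray(m,c,.043).round(4))
bot.move_to([.49,.07,.32],down(y-.2)); bot.dwell(.3)
im,m=shot("wrist"); save(im,"w_rd.png"); np.save("w_rd_view.npy",m["view"])
for c,a,_ in blobs(red(im),30): print("red",c.round(1),a,ray(m,c,.163).round(4))
print(bot.get_t())
```

```text
26.4 [array([-0.28,  0.23, -0.23, -0.  , -1.11, -2.4 ]), array([ 0.52,  0.01, -0.25,  0.  , -1.3 ,  2.88]), array([ 0.77,  0.12, -0.37,  0.  , -1.08,  2.63]), array([ 0.89,  0.05, -0.21,  0.  , -1.31,  2.51])]
206.4 [array([-0.28,  0.23, -0.23,  0.  , -1.11,  0.74]), array([ 0.52,  0.01, -0.25,  0.  , -1.3 , -0.26]), array([ 0.77,  0.12, -0.37,  0.  , -1.08, -0.51]), array([ 0.89,  0.05, -0.21,  0.  , -1.31, -0.63])]
use 206.39999999999998
or [304.2   2.5] 85 [ 0.5072 -0.4918  0.043 ]
or [284.2  26.8] 427 [ 0.5136 -0.4675  0.043 ]
or [379.5  43.4] 481 [ 0.433  -0.4925  0.043 ]
or [357.7  76.7] 386 [ 0.436  -0.4602  0.043 ]
or [243.1 144.2] 67 [ 0.5013 -0.3609  0.043 ]
or [266.9 144.6] 69 [ 0.4812 -0.3704  0.043 ]
or [266.1 198.6] 67 [ 0.4581 -0.3233  0.043 ]
or [326.5 287.3] 269 [ 0.3583 -0.2654  0.043 ]
red [234.  286.7] 289 [0.4795 0.1902 0.163 ]
3.75
```

View pics/w_cas.png

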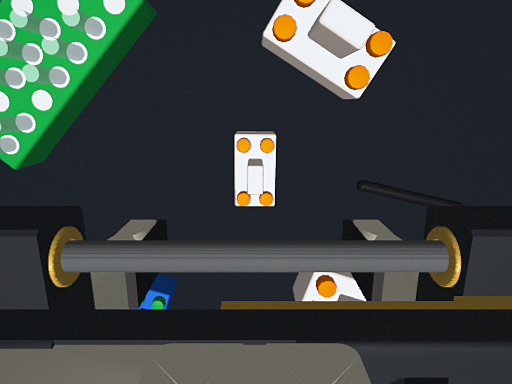

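View pics/w_rd.png

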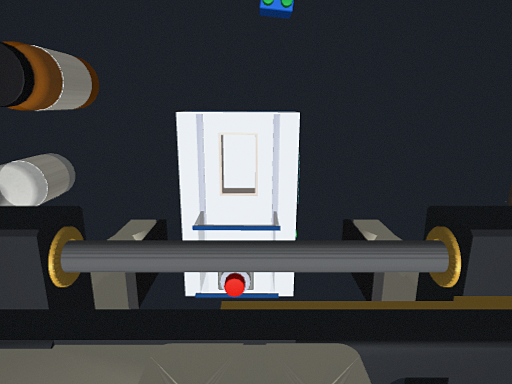

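The target cassette's caps are at (243,144), (267,145), (243,199) and (266,199), and it's aligned with the gripper. In the reader view, the deck's front corners are at (178,112) and (299,112), the pocket mouth is at about (219..258, 133..195), and the catch is at (234,287). Now I'll compute these precisely.

```bash
python3 - <<'E'
from h import *
im=cv2.cvtColor(cv2.imread("pics/w_rd.png"),cv2.COLOR_BGR2RGB); m=dict(camera_matrix=camera_model("wrist")["camera_matrix"],view=np.load("w_rd_view.npy"))
g=cv2.cvtColor(im,cv2.COLOR_RGB2GRAY).astype(float)
def sub(v,t=130): # first rising crossing
    i=np.argmax(v>t); return i-1+(t-v[i-1])/(v[i]-v[i-1])
L=[ray(m,(160+sub(g[r,160:200]),r),.06)[:2] for r in range(118,200,4)]
Rr=[ray(m,(315-sub(g[r,315:285:-1]),r),.06)[:2] for r in range(118,200,4)]
F=[ray(m,(c,95+sub(g[95:130,c])),.06)[:2] for c in range(185,293,6)]
def line(P):
    vx,vy,x,y=cv2.fitLine(np.float32(P),cv2.DIST_HUBER,0,.01,.01).ravel(); return np.array([x,y]),np.array([vx,vy])
out=[]
for P in (L,Rr,F):
    p,d=line(P); out.append((p,d)); print(p.round(4),np.degrees(np.arctan2(d[1],d[0])).round(2))
def inter(a,b):
    t=np.linalg.solve(np.c_[a[1],-b[1]],b[0]-a[0]); return a[0]+t[0]*a[1]
A,B=inter(out[0],out[2]),inter(out[1],out[2]); print("corners",A,B,np.linalg.norm(A-B))
for nm,o in (("L",out[0]),("R",out[1])):pass
dy=out[0][1]+out[1][1]*np.sign(out[0][1]@out[1][1]); dy/=np.linalg.norm(dy); dy*=np.sign(dy[1])
print("yaw reader y",np.degrees(np.arctan2(dy[1],dy[0])),"pocket",(A+B)/2+.065*dy)
# pocket mouth
sat=hsv(im)[...,1]
roi=np.zeros(g.shape,bool); roi[125:205,210:267]=1
k=roi&((g<225)|(sat>30)); b=max(blobs(k,5),key=lambda t:t[1]); r=cv2.minAreaRect(np.argwhere(b[2])[:,::-1].astype(np.float32))
P=np.array([ray(m,c,.06)[:2] for c in cv2.boxPoints(r)]); print(r,P.round(4),P.mean(0),np.linalg.norm(P[1]-P[0]),np.linalg.norm(P[2]-P[1]))
# top camera catch/two-ray for height
t,mt=shot("top")
cr=max(blobs(red(t),10),key=lambda b:b[1])[0]; cw=max(blobs(red(im),30),key=lambda b:b[1])[0]
a0,a1=ray(mt,cr,0),ray(mt,cr,.2); b0,b1=ray(m,cw,0),ray(m,cw,.2)
u=(a1-a0)/.2;v=(b1-b0)/.2; D=(u-v)[:2]; z=-(D@(a0-b0)[:2])/(D@D); print("catch z",z,a0+u*z,b0+v*z)
E
python3 - <<'E'
import sys; sys.path.insert(0,'.')
from h import *
s,m=shot("scene")
for c,a,_ in blobs(red(s),3): print("scene red",c.round(1),a,[ray(m,c,z)[:2].round(4) for z in (.155,.163,.171)])
E
```

```text
[0.5848 0.0841] -75.4
[0.4358 0.059 ] -75.35
[0.5178 0.0186] 14.77
corners [0.5964737  0.03938778] [0.45092553 0.00102039] 0.15052018
yaw reader y 104.62376 pocket [0.50728905 0.08309838]
((237.9141387939453, 164.0646514892578), (60.95594787597656, 37.61324691772461), 88.56790161132812) [[0.5398 0.0527]
 [0.4954 0.0397]
 [0.4735 0.1142]
 [0.5199 0.1279]] [0.50714563 0.08364262] 0.04628169322059862 0.07768830618391537
scene red [271.9 152.3] 17 [array([0.4713, 0.2055]), array([0.4775, 0.1946]), array([0.4837, 0.1837])]Traceback (most recent call last):
  File "<stdin>", line 27, in <module>
ValueError: max() iterable argument is empty
```

Both reader estimates agree to within 0.6 mm: pocket (0.507, 0.083), yaw 14.6°, deck width 150.5 mm against 150 nominal. Next I'll refine the cassette from nearer and grasp it.

Run:
```python
from h import *
y=np.radians(206.4)
bot.move_to([.48,-.341,.15],down(y)); bot.dwell(.3)
im,m=shot("wrist"); p0=np.array([.48,-.341])
C=[(c,a,ray(m,c,.045)[:2]) for c,a,_ in blobs(orange(im),25)]
C=[t for t in C if np.linalg.norm(t[2]-p0)<.045]
P=np.array([t[2] for t in C]); print([(t[0].round(1).tolist(),t[1]) for t in C],P.round(4).tolist())
assert len(P)==4
r=cv2.minAreaRect(np.float32(P)*1000); bx=cv2.boxPoints(r); e=[bx[1]-bx[0],bx[2]-bx[1]]; e=max(e,key=np.linalg.norm)
c=P.mean(0); ang=np.arctan2(e[1],e[0]); print(r,c,np.degrees(ang))
yaw=ang+np.pi/2; yaw=y+(yaw-y+np.pi/2)%np.pi-np.pi/2; print("yaw",np.degrees(yaw))
assert abs(yaw-y)<.15
bot.move_to([*c,.15],down(yaw))
f0=bot.get_force()
hit=bot.move_straight([*c,.043],speed=.08,contact_N=6); print(hit,bot.get_position())
if not hit:
    effector.set_gripper(0.0); print(bot.get_grip_width()*88,bot.get_finger_force())
    bot.move_straight([*c,.2],speed=.12); bot.dwell(.3)
    print(bot.get_grip_width()*88,bot.get_force()-f0)
    im,m=shot("wrist"); save(im,"held.png")
    T=np.eye(4);T[:3,:3]=R.from_rotvec(bot.get_tcp_rot()).as_matrix();T[:3,3]=bot.get_position()
    for q,a,_ in blobs(orange(im),40): print(q.round(1),a,(np.linalg.inv(T)@np.r_[ray(m,q,.2-.043+.045),1])[:3].round(4))
print(bot.get_t())
```

```text
[([241.4, 153.3], np.int32(79)), ([269.6, 153.7], np.int32(75)), ([241.4, 216.0], np.int32(68)), ([268.9, 216.9], np.int32(73))] [[0.5015, -0.361], [0.4815, -0.3707], [0.4788, -0.3143], [0.4581, -0.3237]]
((479.7999267578125, -342.3594970703125), (22.671470642089844, 52.538330078125), 25.94397735595703) [ 0.47996302 -0.34243043] -64.05602
yaw 205.94397495848403
False [ 0.48032958 -0.34254688  0.04356409]
13.696905470981775 29.993079006671906
13.909071389886298 [ 0.21178141  0.53514986 -1.37772302]
[301.8   3.4] 143 [ 0.1066  0.0203 -0.0023]
[281.8  30. ] 430 [ 0.0963  0.0122 -0.0023]
[377.3  45.8] 483 [ 0.09    0.0534 -0.0023]
[355.5  79.3] 400 [ 0.0763  0.045  -0.0023]
[232. 190.] 265 [ 0.0259 -0.0102 -0.0023]
[278.8 190.4] 348 [ 0.0257  0.0121 -0.0023]
10.525
```

View pics/held.png

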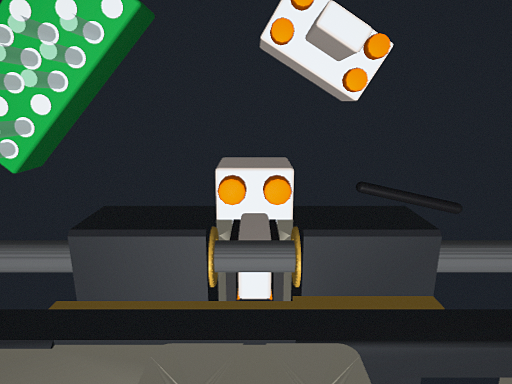

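It's held on the fin at 13.9 mm width. The caps sit at tool x 25.8 mm, where 26 is expected, so it's centred. Next I'll carry it over and lower it by feel.

Run:
```python
from h import *
o=down(np.radians(194.62)); c=np.array([.5082,.0835])
bot.move_to([*c,.2],o)
bot.move_straight([*c,.110],speed=.1); bot.dwell(.2)
im,m=shot("wrist"); save(im,"above.png")
hit=bot.move_straight([*c,.0705],speed=.025,contact_N=6); p=bot.get_position()
print(hit,p,bot.get_force(),bot.get_t())
```

```text
True [0.508203   0.08347549 0.07082793] [-0.63584554  1.01958585  5.68678044] 14.9167
```

Contact came at TCP z 0.0708, against 0.0715 predicted for the floor, so it's seated. I'll release and check.

Run:
```python
from h import *
o=down(np.radians(194.62)); c=np.array([.5082,.0835])
effector.set_gripper(0.5); bot.dwell(.3)
bot.move_straight([*c,.2],speed=.12)
bot.move_straight([*c,.32],speed=.2); effector.set_gripper(0.0); bot.dwell(.3)
im,m=shot("wrist"); save(im,"seat.png")
P=np.array([ray(m,q,.028+.045)[:2] for q,a,_ in blobs(orange(im),15)]); P=P[np.linalg.norm(P-c,axis=1)<.05]
print(P.round(4),P.mean(0))
for q,a,_ in blobs(red(im),30): print("red",q.round(1),a,[ray(m,q,z)[:2].round(4).tolist() for z in (.155,.171)])
dy=np.array([-.2523,.9676]); 
print([ (ray(m,q,.163)[:2]-c)@dy for q,a,_ in blobs(red(im),30)],bot.get_t(),bot.get_force())
save(im[90:330,150:330].repeat(2,0).repeat(2,1),"seatc.png")
```

```text
[[0.5254 0.0606]
 [0.5039 0.0552]
 [0.5121 0.1115]
 [0.4907 0.1057]] [0.50804991 0.08325604]
red [254.5 280.5] 32 [[0.4778, 0.1964], [0.4801, 0.1876]]
[np.float64(0.11233769537631283)] 19.15 [-0.28499948 -0.78222875 -0.19954994]
```

View pics/seatc.png

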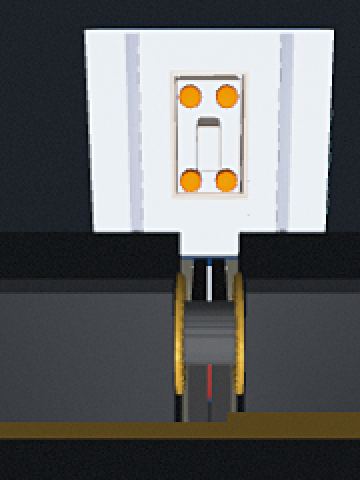

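The cassette is seated squarely, its caps' mean at (0.5080, 0.0833) against pocket (0.508, 0.0835). Now I'll slide the hood with closed fingers on the block's +y side, guarded by force.

Run:
```python
from h import *
o=down(np.radians(194.62)); c=np.array([.5081,.0834]); dy=np.array([-.2523,.9676])
P=lambda y,z:[*(c+y*dy),z]
Y=lambda:(np.array(bot.get_position())[:2]-c)@dy
bot.move_to(P(.170,.25),o)
print("desc",bot.move_straight(P(.170,.125),speed=.1,contact_N=5),bot.get_position()); bot.dwell(.2)
h=bot.move_straight(P(.050,.125),speed=.05,contact_N=9); print(h,Y(),bot.get_force(),bot.get_t())
if not h:
    h=bot.move_straight(P(.018,.125),speed=.012,contact_N=8); print("stop",h,Y(),bot.get_force(),bot.get_t())
```

```text
desc False [0.46552997 0.24818146 0.12560147]
False 0.05002087995172568 [ 0.07317175  2.34991827 -0.55047022] 24.0667
stop True 0.035631310665261186 [-1.03454256  1.2685596   1.21049843] 25.45
```

Run:
```python
from h import *
o=down(np.radians(194.62)); c=np.array([.5081,.0834]); dy=np.array([-.2523,.9676]); dx=np.array([.9676,.2523])
P=lambda y,z:[*(c+y*dy),z]
bot.move_straight(P(.060,.125),speed=.08); bot.move_straight(P(.060,.30),speed=.2)
bot.move_straight(P(.010,.30),speed=.15); bot.dwell(.3)
im,m=shot("wrist"); save(im,"shut.png")
t,mt=shot("top"); s,ms=shot("scene")
for n,i,mm in (("w",im,m),("t",t,mt),("s",s,ms)):
    for q,a,_ in blobs(red(i),6):
        print(n,q.round(1),a,[(round(float((ray(mm,q,z)[:2]-c)@dx),4),round(float((ray(mm,q,z)[:2]-c)@dy),4)) for z in (.155,.163,.171)])
save(np.hstack([im[60:330,130:400],cv2.resize(t[150:270,130:250],(270,270))]).repeat(1,0),"shutc.png")
print(bot.get_t())
```

```text
w [254.9 173.2] 424 [(-0.0008, 0.007), (-0.0008, 0.0053), (-0.0008, 0.0037)]
s [264.1 167.5] 15 [(-0.0041, 0.0194), (-0.0008, 0.0085), (0.0024, -0.0025)]
27.8583
```

View pics/shutc.png

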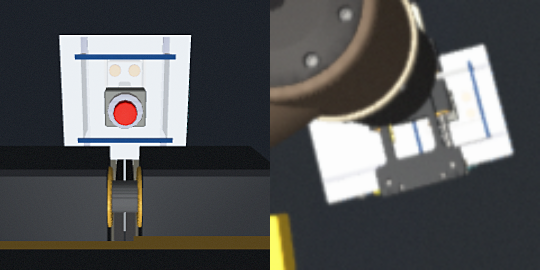

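The hood is shut: the wrist ray puts the catch at y ≈ +5 mm, right where it should be. Now I'll feel for the catch from above, then press in small steps and stop at the drop in force.

Run:
```python
from h import *
c=np.array([.5081,.0834]); dy=np.array([-.2523,.9676]); dx=np.array([.9676,.2523])
xy=c+.005*dy-.0004*dx
bot.move_straight([*xy,.20],speed=.15); bot.move_straight([*xy,.178],speed=.05); bot.dwell(.3)
f0=np.mean([bot.get_force()[2] for _ in range(5)])
h=bot.move_straight([*xy,.150],speed=.01,contact_N=3); z0=bot.get_position()[2]
print(h,z0,bot.get_force()[2]-f0,bot.get_t())
assert h
z=z0;fm=0
while z>z0-.0055:
    z-=.0003; bot.move_straight([*xy,z],speed=.01); bot.dwell(.05)
    f=bot.get_force()[2]-f0; print(round((z0-z)*1e3,1),round((z0-bot.get_position()[2])*1e3,2),round(f,2))
    if f>15 or (fm>6 and f<fm-4): break
    fm=max(fm,f)
bot.move_straight([*xy,.20],speed=.05); print(bot.get_t())
```

```text
True 0.16441089471738615 4.799327962781483 31.0417
0.3 0.13 5.52
0.6 0.43 6.73
0.9 0.66 6.76
1.2 0.88 6.49
1.5 1.12 7.43
1.8 1.36 7.16
2.1 1.58 8.2
2.4 1.8 8.9
2.7 2.07 10.24
3.0 2.29 10.14
3.3 3.43 2.17
35.2667
```

The force dropped from 10.1 to 2.2 N, which is the snap. I'll do one check from the same viewpoint as before, then hand in.

Run:
```python
from h import *
c=np.array([.5081,.0834]); dy=np.array([-.2523,.9676])
bot.move_straight([*(c+.01*dy),.30],speed=.2); bot.dwell(.3)
im,m=shot("wrist"); b=[(q.round(1),a) for q,a,_ in blobs(red(im),30)]; print(b,[proj(m,[*(c+.005*dy),z]).round(1) for z in (.165,.161)],bot.get_force(),bot.get_t())
if abs(b[0][0][1]-173.2)<4: print(order.hand_in())
```

```text
[(array([254.1, 173.2]), np.int32(419))] [array([253.2, 174.1]), array([253.2, 173.2])] [ 0.02187722  0.36686172 -0.09420758] 36.2667
the job is handed in; nothing more can be done
None
```

The job is handed in at about 36 s of the 72 s allowed: the cassette is seated, the hood is shut to its stop, and the catch pressed until its resistance dropped from 10 N to 2 N at the snap. The final image could not confirm by itself that the catch stayed down.

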